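Leak check of a medicine bottle held on its side over a kidney dish

ROBOT

A 6-joint arm with a two-finger parallel gripper is mounted at the origin on a cart in front of the work surface, level with it; the furniture and walls round the work are solid. World frame = base frame: x ahead of the robot, y to its left, z up, the work surface at z = 0. Lengths are in mm, angles in degrees, forces in N, time in s.
With the tool pointing down it reaches from about 350 to 850 mm from the base axis. Payload 8.1 kg.
Tool frame: the origin (TCP) lies on the front face of the gripper's body, between the roots of the fingers; the fingertips stand r.finger_overhang ahead of it and the grasp point (between the pads) lies 54 mm ahead of it (r.finger_overhang is the distance from the TCP to the fingertips, in mm); y points along the fingers, z is the direction in which the jaws open and shut, and the axes are right-handed (so a half turn about y gives the same grasp; the last joint's range is limited). The gripper opens to 85 mm and grips with 20 to 120 N. Pads are 22 mm wide; open, the fingers measure 114 mm over their backs; the gripper's body (76 mm by 85 mm) begins 54 mm behind the grasp point. The pads swing forward as they close: fully open they stand 13 mm farther back than shut.
Start: joints at [66.211, 7.471, 85.268, -0, 87.261, -4.893], TCP at [194.291, 567.677, 303.892] pointing down, gripper open.
Joint ranges: [-169.43, 169.43], [-51.17, 129.36], [1.28, 143.12], [-76.62, 256.62], [0, 156.53], [-152.29, 152.29]. Speed limits (degrees/s): [136.94, 136.94, 159.86, 180, 180, 180].

INTERFACE

Orientations are given as [roll, pitch, yaw] about the fixed x, y, z axes, in that order (R = Rz(yaw) Ry(pitch) Rx(roll)).
In Python, from bench import r gives the robot as it stands. The module is installed in compiled form; this text tells all that it offers.
- The arm moves only by the tool arm_command, never from a script. Its argument "increments" is a list of rows, each a list of 6 numbers: the shift along the tool's x, y, z in m, then the turn, a rotation vector about the tool's x, y, z in rad. In form: [[tx, ty, tz, wx, wy, wz], ...]. A call has exactly 10 rows; each row is the pose to reach, as a shift and turn from the pose commanded when the call began, along the tool's axes at that moment; what a row does not reach only later rows make up. A row lasts 1/8 s, in which the tool goes at most 62.5 mm and 10.7 degrees, less where a joint would pass 70% of its speed; a pose out of reach is approached as far as the arm can. A call with a gripper value outside its range is refused whole. "jaw" is the gripper's target within -1 to 1 (shut at 1, half-way at 0, fully open at -1), set as the call begins (left out, the last holds). The fingers move at their own pace and stop on an object; "force" is the grip in N (left out, the last holds). Time passes only in rows, so rows that repeat a pose let the fingers close, or fill a call up. It gives the time, the measured TCP pose, the force and the opening at its end, in the units of the state.
- r.sense(): the state, without advancing time (a new reading comes with each control period).
- r.snapshot(name): name is "side" or "top" or "wrist"; returns the picture (384x512x3 uint8, red, green, blue); there is no depth.
- r.camera_model(name): a dict with "intrinsics" (3x3 intrinsics, pixels), "cam_to_world" (4x4, takes a point from camera to world coordinates). Camera axes: x right, y down, z forward; pixel columns grow to the right and rows downward; lengths in mm; the calibration is good to about 2 mm. A picture is of the moment at which its call begins: read the wrist's pose just before it. camera_model takes no time and is no camera call; for the wrist camera it gives the pose at the moment of the call.
- r.hand_in(): hands the job in, once; it reports no verdict.
Trained networks look in the newest picture that a camera, given by its name, has taken for a name from the list of things; names that differ only in an ending like _2 or _b are one class to them, and where a whole thing is asked for, a point or a joint stands for the part that bears it (a point fixed in the world has none). Each returns a list of dicts, best first, with "conf" (0 to 1); they miss things now and then, are a little off and sometimes report something else, mostly with a low value. They report only what shows in the picture. A call takes as long as a camera call.
- r.trace(camera, target): "mask" (384x512 bool, what is visible of it) and "position" ([column, row] in pixels, amid what is visible of it).
- r.spot_point(camera, target): "position" ([column, row] in pixels: a listed point, or the origin of a listed thing).
The state is a dict: "time": time; "joint_pos": joint angles; "qd": joint speeds; "joint_efforts": joint torques, N m; "tool_pos": TCP position; "tcp_rot": TCP orientation; "ft_force": force on the tool from outside, world axes, zero at the start; "wrist_torque": the same for the moment, N m; "finger_gap": finger opening in mm.
Only numpy, scipy, OpenCV 4.12 (cv2) and the standard library are available. Lean on these libraries where they do the work, as an engineer would, in place of code of your own. Each camera call takes 0.05 s, during which the arm holds its last target.

TASK

Draw the white bottle with the orange label straight up out of the blue rack, then lay it over onto its side in the air, level, with its cap over the middle of the kidney dish, a good hand's breadth above it, so that a leak at the cap would drip into the dish. Finish while still holding it there, steady and touching nothing but the gripper; leave the other two bottles standing in the rack and the dish where it is.

Things in the scene. Friction and masses are not known exactly. Their poses are not given: they have to be found in the camera images.
- white_bottle_mid (a point): centre (half-way up, on the axis) of the white screw-cap bottle with an orange label band (the only bottle in the rack with a white body); 119 mm tall, round body 43 mm in diameter up to about 75 mm above its base, then a shoulder narrowing to the white ribbed cap at the top. Mass 0.1 to 0.2 kg. At the start it stands upright in one of the three wells of the rack, any of them. Its z axis runs along the bottle from base to cap.
- white_bottle_cap (a point): centre of the white bottle's cap, on the bottle's axis, 49.5 mm beyond its centre towards the cap end (109 mm above its base, so about 120 mm above the worktop at the start); the cap is about 35 mm in diameter, spans 100 to 119 mm above the base, and can be gripped: it is fixed to the bottle. Same axes as the bottle.
- dark_bottle: bystander: near-black screw-cap bottle with a pink label, 44 mm in diameter and 125 mm tall, standing in another well of the rack. Origin at the centre of its base, z axis up along the bottle.
- brown_bottle: bystander: brown screw-cap bottle with a green label, 46 mm in diameter and 129 mm tall, standing in another well of the rack. Origin at the centre of its base, z axis up along the bottle.
- bottle_rack: blue block with grey ends, fixed to the worktop, 90 x 254 mm and 56 mm high, with three round wells 50 mm in diameter and 45 mm deep in a row along its own y axis, 76 mm apart (the middle one at its origin); the bottles stand on the well floors, 11 mm above the worktop. Origin at the centre of its underside, z up.
- dish_mid (a point): middle of the basin floor of the loose stainless kidney dish, 10 mm along own x from the centre of its outline, 7 mm above the worktop; the dish is 116 mm (own x) by 224 mm (own y), its rim 43 mm above the worktop. z up.

How it is judged:
By the outcome, as a careful person would: the job done as asked, in the order asked, and still so for the second after the job is handed in, while the arm keeps its last pose, push and grip.
It also fails if it takes over 35 s, if anything falls off the work surface, if the arm or the gripper's body presses on something with over 40 N, if the wrist force passes 120 N, or if a joint passes its speed limit or range.

## Working session

There is one attempt and no reset: what is moved stays moved. The work goes in short steps, Python scripts to look and compute and a tool call to move; the robot and the scene stay as the last step left them, time stands still between calls to the robot, and variables do not carry over. Pictures are saved under pics/ and viewed, and the job is handed in when it is done.

Besides the shell and the picture viewer there is one more tool, called after "Request:" as a command line: name --pt "numbers of a row" for each row, then --argument value for the rest. arm_command: Moves the arm, as the interface text tells. Its arguments: {"type":"object","properties":{"increments":{"type":"array","items":{"type":"array","items":{"type":"number"}}},"jaw":{"type":"number"},"force":{"type":"number"}},"required":["increments"]}

```bash
mkdir -p pics; cat > h.py <<'E'
import numpy as np, cv2
from bench import r
from scipy.spatial.transform import Rotation as R
def shot(n,f):
    im=r.snapshot(n); cv2.imwrite(f'pics/{f}.png',im[:,:,::-1]); return im
def ray(n,px,z):
    m=r.camera_model(n);K=np.array(m['intrinsics']);T=np.array(m['cam_to_world'])
    d=T[:3,:3]@np.linalg.inv(K)@[px[0],px[1],1];o=T[:3,3]
    return o+d*(z-o[2])/d[2]
def proj(n,p):
    m=r.camera_model(n);K=np.array(m['intrinsics']);T=np.linalg.inv(np.array(m['cam_to_world']))
    c=K@(T[:3,:3]@p+T[:3,3]);return c[:2]/c[2]
E
python3 - <<'E'
from h import *
np.set_printoptions(suppress=True,precision=2)
s=r.sense();print(s, r.finger_overhang)
Z={'white_bottle_mid':70.5,'white_bottle_cap':120,'dark_bottle':11,'brown_bottle':11,'bottle_rack':0,'dish_mid':7}
for c in ['top','side','wrist']:
    shot(c,c+'0'); print(c,np.array(r.camera_model(c)['cam_to_world']))
    for k,z in Z.items():
        for d in r.spot_point(c,k)[:2]:
            print(c,k,round(d['conf'],2),np.array(d['position']),ray(c,d['position'],z))
E
```

```text
{'time': 0.0, 'joint_pos': array([66.21,  7.51, 85.33,  0.  , 87.26, -4.89]), 'qd': array([ 0.03, -0.14, -0.03, -0.01, -0.02, -0.08]), 'joint_efforts': array([  0.  , -56.94, -50.05,  -0.  ,   0.02,   0.  ]), 'tool_pos': array([194.14, 567.29, 302.85]), 'tcp_rot': array([-90.1 ,   0.01, -18.9 ]), 'ft_force': array([ 0.79,  0.53, -0.95]), 'wrist_torque': array([0.01, 0.03, 0.02]), 'finger_gap': 85.53746453719073} 72.6
top [[   0.02   -0.99    0.14  363.19]
 [  -1.     -0.02    0.02   24.67]
 [  -0.02   -0.14   -0.99 1113.06]
 [   0.      0.      0.      1.  ]]
top white_bottle_mid 0.65 [209.3 202.3] [494.05 147.39  70.5 ]
top white_bottle_cap 0.6 [203.  197.7] [497.61 155.47 120.  ]
top dark_bottle 0.67 [178.9 198.3] [510.03 227.53  11.  ]
top dark_bottle 0.51 [143.9 196. ] [514.29 311.91  11.  ]
top brown_bottle 0.61 [141.9 195.5] [515.43 316.79  11.  ]
top brown_bottle 0.59 [204.  199.1] [509.03 167.32  11.  ]
top bottle_rack 0.76 [178.2 200.1] [507.08 231.07   0.  ]
top dish_mid 0.81 [354.6 161.3] [ 607.08 -192.93    7.  ]
top dish_mid 0.17 [181.9 197.7] [512.12 221.11   7.  ]
side [[   0.98   -0.12    0.18  379.43]
 [  -0.22   -0.5     0.84 -686.7 ]
 [  -0.01   -0.86   -0.51  556.1 ]
 [   0.      0.      0.      1.  ]]
side white_bottle_mid 0.93 [226.3 188.8] [488.55 132.39  70.5 ]
side white_bottle_cap 0.64 [227.3 167.4] [497.34 156.5  120.  ]
side bottle_rack 0.72 [228.3 196.3] [503.24 207.82   0.  ]
side dish_mid 0.81 [310.5 287.7] [ 605.87 -188.85    7.  ]
wrist [[  0.32   0.9    0.29 121.15]
 [  0.95  -0.31  -0.1  593.88]
 [  0.     0.31  -0.95 373.37]
 [  0.     0.     0.     1.  ]]
```

View pics/top0.png

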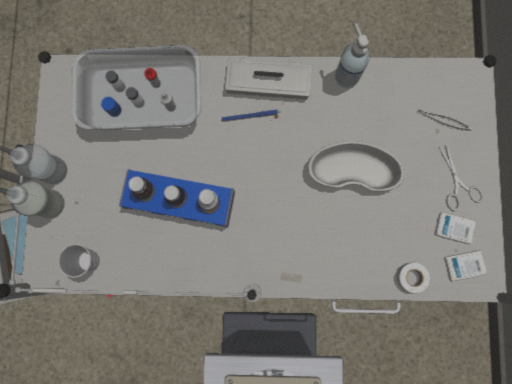

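View pics/side0.png

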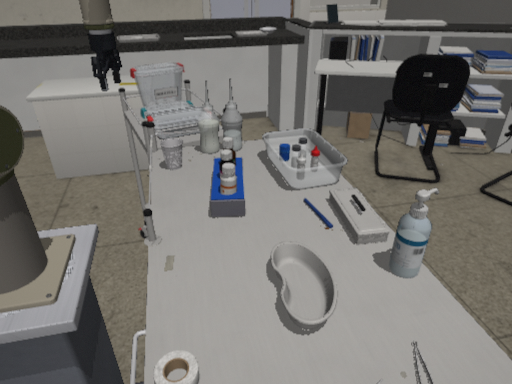

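View pics/wrist0.png

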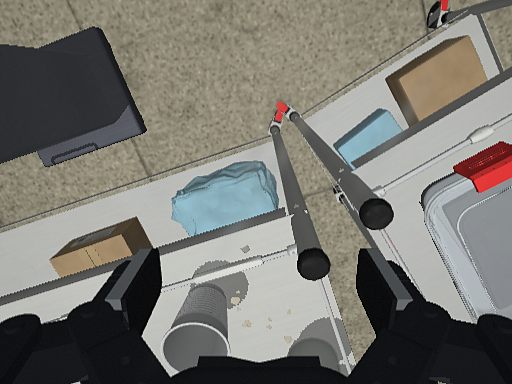

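```bash
python3 - <<'E'
import cv2,numpy as np
s=cv2.imread('pics/side0.png');t=cv2.imread('pics/top0.png')
cv2.imwrite('pics/z1.png',cv2.resize(s[60:260,80:280],None,fx=3,fy=3,interpolation=2))
cv2.imwrite('pics/z2.png',cv2.resize(t[130:310,0:265],None,fx=3,fy=3,interpolation=2))
E
```

```text
(no output)
```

View pics/z1.png

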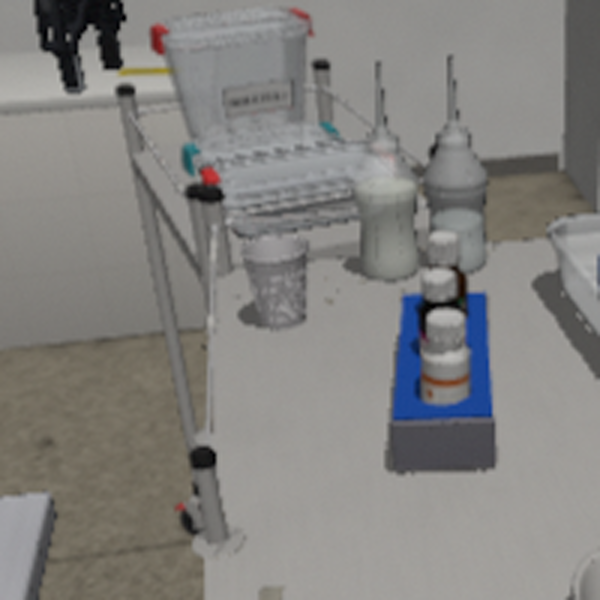

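View pics/z2.png

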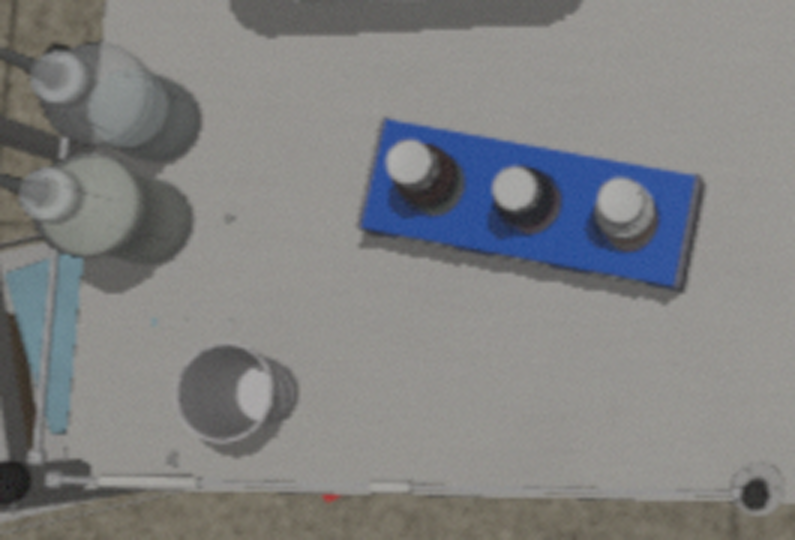

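Request:
arm_command --pt "0.042 0 -0.029 0 0.124 0" --pt "0.084 0 -0.058 0 0.248 0" --pt "0.126 0 -0.087 0 0.372 0" --pt "0.168 0 -0.117 0 0.496 0" --pt "0.21 0 -0.146 0 0.62 0" --pt "0.252 0 -0.175 0 0.745 0" --pt "0.294 0 -0.204 0 0.869 0" --pt "0.336 0 -0.233 0 0.993 0" --pt "0.378 0 -0.262 0 1.117 0" --pt "0.42 0 -0.2915 0 1.241 0" --jaw -1 --force 60

```text
time: 2.3
tool_pos: [498.1, 154.4, 304.2]
tcp_rot: [-90.0, 0.0, -90.2]
ft_force: [0.6, 0.5, -1.1]
finger_gap: 85.7
```

```bash
python3 - <<'E'
from h import *
np.set_printoptions(suppress=True,precision=2)
shot('wrist','w1')
for c,k,z in [('wrist','white_bottle_cap',120),('wrist','white_bottle_mid',70.5),('wrist','bottle_rack',0),('wrist','dark_bottle',11)]:
    for d in r.spot_point(c,k)[:2]: print(k,round(d['conf'],2),np.array(d['position']),ray(c,d['position'],z))
for d in r.trace('wrist','white_bottle_mid')[:1]:
    m=d['mask']; ys,xs=np.nonzero(m);print(d['conf'],xs.min(),xs.max(),ys.min(),ys.max())
s=r.sense();print(s['tool_pos'],s['tcp_rot'],s['joint_pos'],s['time'])
for z in (120,70): print(proj('wrist',np.array([497,156,z])))
E
```

```text
white_bottle_cap 0.74 [259.4 186.4] [502.3  148.15 120.  ]
white_bottle_mid 0.92 [259.8 167.4] [501.54 152.4   70.5 ]
dark_bottle 0.88 [266.3  79.2] [507.03 231.62  11.  ]
0.98 234 283 136 208
[496.83 156.52 303.85] [-90.02   0.02 -89.92] [11.83 -4.83 97.76  0.02 87.08 11.75] 2.6
[256.12 182.75]
[256.46 166.38]
```

View pics/w1.png

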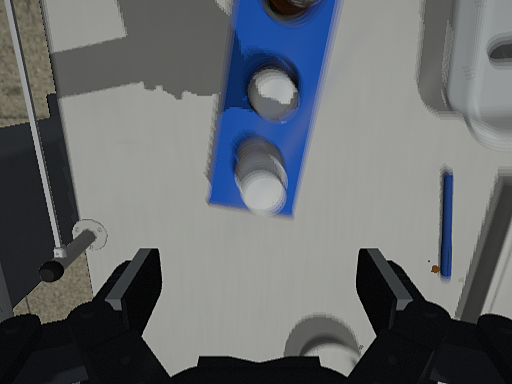

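```bash
python3 - <<'E'
from h import *
np.set_printoptions(suppress=True,precision=2)
for i in range(2):
  im=shot('wrist','w2')
  for c,k,z in [('wrist','white_bottle_cap',120),('wrist','white_bottle_mid',70.5)]:
    for d in r.spot_point(c,k)[:1]: print(k,round(d['conf'],2),np.array(d['position']),ray(c,d['position'],z))
s=r.sense();print(s['tool_pos'],s['tcp_rot'],s['time'])
for z in (130,120,70): print(proj('wrist',np.array([497,156,z])),proj('wrist',np.array([514.5,156,z])))
cv2.imwrite('pics/w2z.png',cv2.resize(im[100:240,180:340],None,fx=4,fy=4,interpolation=2)[:,:,::-1])
E
```

```text
white_bottle_cap 0.56 [258.2 190.6] [498.55 149.87 120.  ]
white_bottle_mid 0.88 [259.3 170.6] [499.61 152.45  70.5 ]
white_bottle_cap 0.66 [259.8 190.9] [500.  149.4 120. ]
white_bottle_mid 0.6 [259.5 170.5] [500.02 152.18  70.5 ]
[496.91 156.61 303.97] [-89.99   0.   -89.91] 2.9
[255.81 186.75] [278.99 186.78]
[255.9  182.74] [278.24 182.78]
[256.24 166.36] [275.19 166.39]
```

View pics/w2z.png

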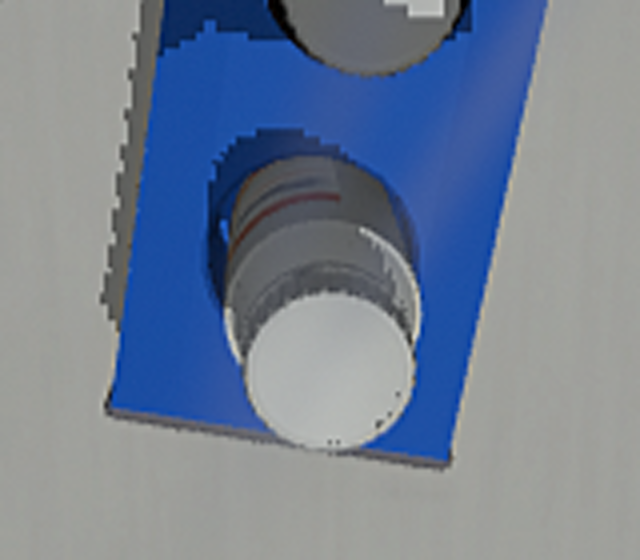

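```bash
python3 - <<'E'
from h import *
np.set_printoptions(suppress=True,precision=2)
print(ray('top',(208,198.7),130), ray('side',(228.7,166.3),130),ray('side',(228.7,170.7),120),ray('wrist',(262.5,192.5),130))
# rack end corners in top pic (blue top z=56)
for p in [(385,118),(700,177),(682,289),(362,230)]:
    q=(p[0]/3,130+p[1]/3);print(ray('top',q,56))
for p in [(108,408),(450,463)]:
    print('w',ray('wrist',(180+p[0]/4,100+p[1]/4),56))
E
```

```text
[494.27 143.4  130.  ] [499.1  142.38 130.  ] [497.85 137.46 120.  ] [502.07 151.41 130.  ]
[569.99 339.69  56.  ]
[527.5  94.8  56. ]
[441.55 106.34  56.  ]
[482.61 352.42  56.  ]
w [447.73 115.44  56.  ]
w [533.63 100.68  56.  ]
```

```bash
python3 - <<'E'
from h import *
np.set_printoptions(suppress=True,precision=2)
for c,b in (('top',(150,140,310,260)),('side',(150,60,310,220))):
    im=shot(c,c+'1')
    z=cv2.resize(im[b[1]:b[3],b[0]:b[2]],None,fx=4,fy=4,interpolation=2)[:,:,::-1].copy()
    for p in ([454,156.6,231],[540,156.6,231],[497,156.6,304],[498,147,130]):
        q=proj(c,np.array(p));print(c,p,q)
        cv2.circle(z,tuple(int(v) for v in (q-b[:2]+.5)*4),4,(0,0,255),-1)
    cv2.imwrite(f'pics/{c}1z.png',z)
E
```

```text
top [454, 156.6, 231] [194.25 212.44]
top [540, 156.6, 231] [195.86 168.12]
top [497, 156.6, 304] [189.11 183.83]
top [498, 147, 130] [206.37 196.94]
side [454, 156.6, 231] [207.58 128.49]
side [540, 156.6, 231] [242.41 125.38]
side [497, 156.6, 304] [223.67  97.39]
side [498, 147, 130] [227.98 165.55]
```

View pics/top1z.png

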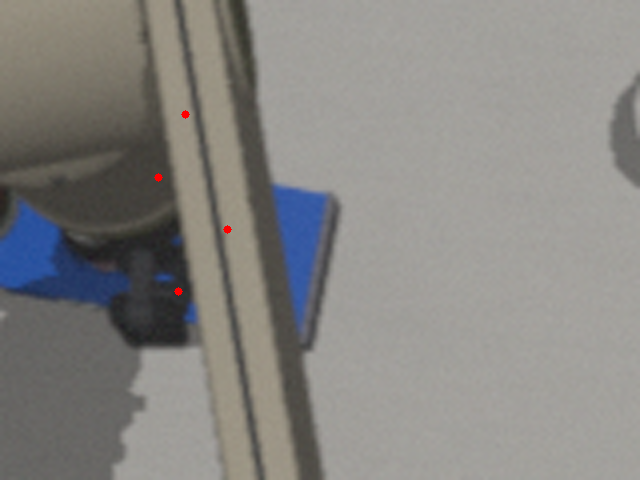

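View pics/side1z.png

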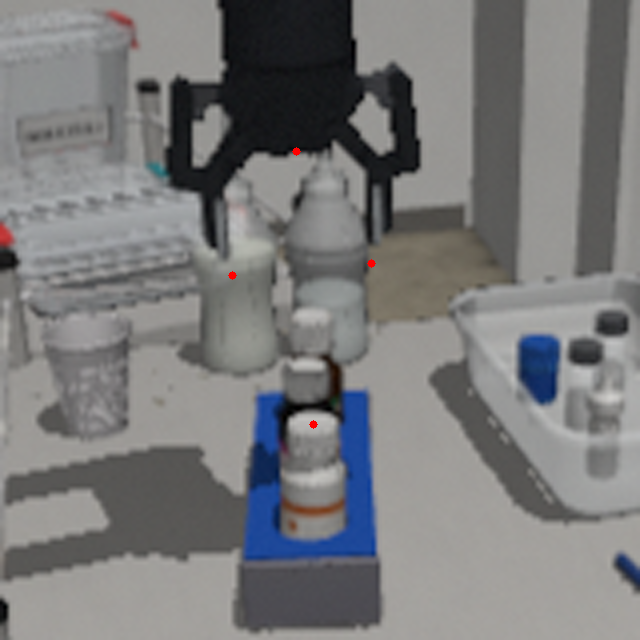

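Request:
arm_command --pt "0.002 0.015 0 0 0 0" --pt "0.004 0.03 0.001 0 0 0" --pt "0.006 0.045 0.001 0 0 0" --pt "0.008 0.06 0.001 0 0 0" --pt "0.009 0.075 0.001 0 0 0" --pt "0.009 0.089 0.001 0 0 0" --pt "0.009 0.089 0.001 0 0 0" --pt "0.009 0.089 0.001 0 0 0" --pt "0.009 0.089 0.001 0 0 0" --pt "0.009 0.089 0.001 0 0 0"

```text
time: 4.25
tool_pos: [498.6, 147.0, 215.5]
tcp_rot: [-89.9, 0.0, -90.0]
ft_force: [-0.4, 1.1, 0.3]
finger_gap: 85.3
```

```bash
python3 - <<'E'
from h import *
np.set_printoptions(suppress=True,precision=2)
for c in ('wrist','side'):
    im=shot(c,c+'2')
    b=(150,130,350,270) if c=='wrist' else (170,80,290,220)
    k=4
    z=cv2.resize(im[b[1]:b[3],b[0]:b[2]],None,fx=k,fy=k,interpolation=2)[:,:,::-1].copy()
    q=proj(c,np.array([498,147,130]));print(q)
    cv2.circle(z,tuple(int(v) for v in (q-b[:2]+.5)*k),3,(0,0,255),-1)
    cv2.imwrite(f'pics/{c}2z.png',z)
s=r.sense();print(s['tool_pos'],s['tcp_rot'],s['time'],proj('wrist',np.array([515.5,147,130])),proj('wrist',np.array([498,129.5,130])))
E
```

```text
[253.38 240.41]
[227.98 165.55]
[498.42 146.91 215.28] [-89.96   0.   -90.  ] 4.35 [288.15 240.47] [253.7  270.71]
```

View pics/wrist2z.png

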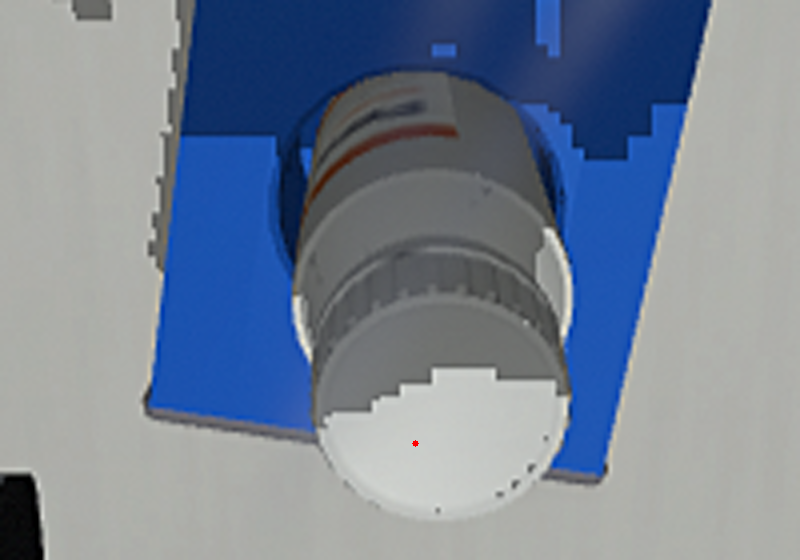

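View pics/side2z.png

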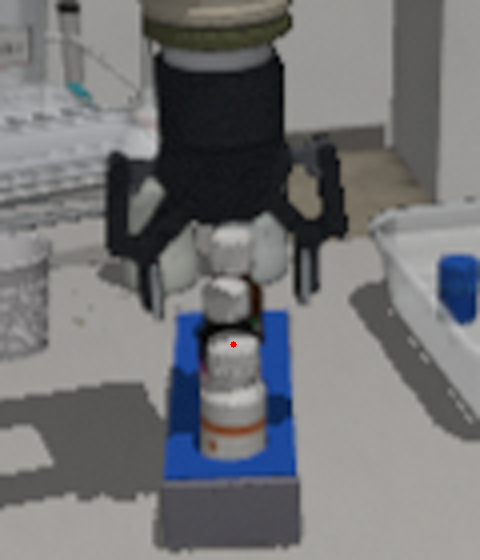

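Request:
arm_command --pt "-0.001 0.01 0.001 0 0 0" --pt "-0.002 0.022 0.001 0 0 0" --pt "-0.003 0.034 0.002 0 0 0" --pt "-0.003 0.046 0.002 0 0 0" --pt "-0.003 0.058 0.002 0 0 0" --pt "-0.003 0.068 0.002 0 0 0" --pt "-0.003 0.076 0.002 0 0 0" --pt "-0.003 0.08 0.002 0 0 0" --pt "-0.003 0.08 0.002 0 0 0" --pt "-0.003 0.08 0.002 0 0 0"

```text
time: 5.6
tool_pos: [500.6, 149.9, 135.4]
tcp_rot: [-90.0, 0.0, -90.0]
ft_force: [-0.3, -0.4, -0.2]
finger_gap: 85.3
```

```bash
python3 - <<'E'
from h import *
np.set_printoptions(suppress=True,precision=2)
for c in ('wrist','side'):
    shot(c,c+'3')
s=r.sense();print(s['tool_pos'],s['tcp_rot'],s['time'],s['ft_force'],proj('wrist',np.array([500,150,130])),proj('wrist',np.array([517.5,150,130])))
im=cv2.imread('pics/side3.png');cv2.imwrite('pics/side3z.png',cv2.resize(im[80:220,170:290],None,fx=4,fy=4,interpolation=2))
E
```

```text
[500.56 149.94 135.38] [-89.95   0.01 -90.  ] 5.7 [ 0.19  0.79 -1.15] [249.56 372.01] [311.6  371.94]
```

View pics/wrist3.png

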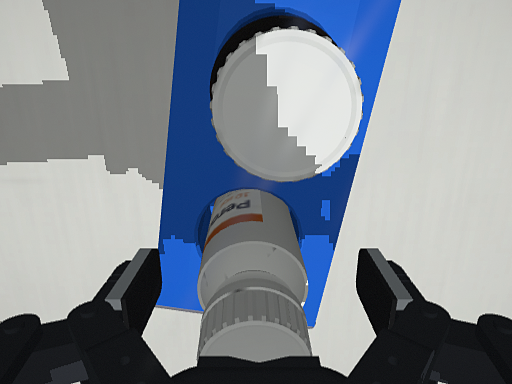

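View pics/side3z.png

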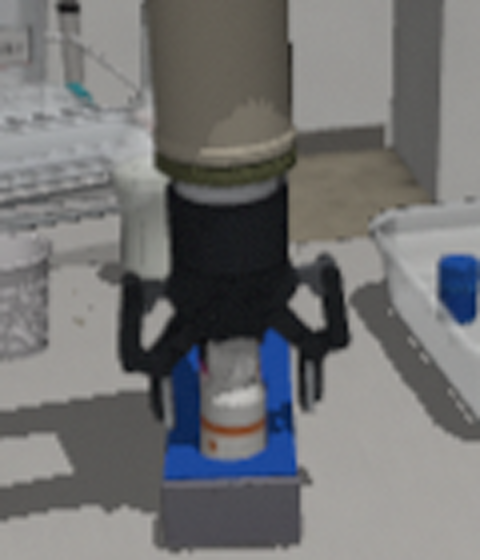

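```bash
python3 - <<'E'
from h import *
im=cv2.imread('pics/wrist3.png')
a=np.linspace(0,2*np.pi,60)
for y,col in ((147,(0,0,255)),(150,(0,255,0)),(153,(255,0,255))):
    for z,R0 in ((86,21.5),):
        pts=np.array([proj('wrist',np.array([500+R0*np.cos(t),y+R0*np.sin(t),z])) for t in a])
        im=cv2.polylines(im,[np.round(pts).astype(int)],True,col,1)
cv2.imwrite('pics/ov.png',cv2.resize(im[150:384,140:380],None,fx=2.5,fy=2.5))
E
```

```text
(no output)
```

View pics/ov.png

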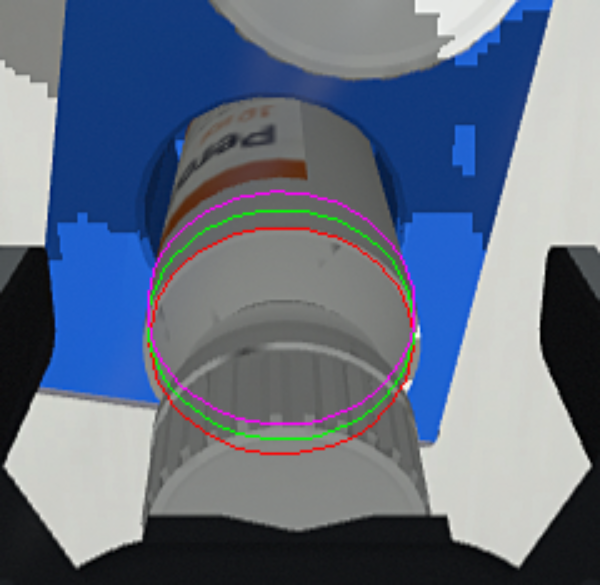

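Request:
arm_command --pt "0.002 0 0 0 0 0" --pt "0.002 0 0 0 0 0" --pt "0.002 0 0 0 0 0" --pt "0.002 0 0 0 0 0" --pt "0.002 0 0 0 0 0" --pt "0.002 0 0 0 0 0" --pt "0.002 0 0 0 0 0" --pt "0.002 0 0 0 0 0" --pt "0.002 0 0 0 0 0" --pt "0.002 0 0 0 0 0" --jaw 1 --force 60

```text
time: 6.95
tool_pos: [499.7, 147.9, 135.3]
tcp_rot: [-90.1, -0.0, -90.0]
ft_force: [-6.6, -1.4, 8.4]
finger_gap: 41.1
```

```bash
python3 - <<'E'
from h import *
np.set_printoptions(suppress=True,precision=2)
for c in ('wrist','side'):
    shot(c,c+'4')
s=r.sense();print(s['tool_pos'],s['tcp_rot'],s['time'],s['ft_force'],s['finger_gap'])
im=cv2.imread('pics/side4.png');cv2.imwrite('pics/side4z.png',cv2.resize(im[80:220,170:290],None,fx=4,fy=4,interpolation=2))
E
```

```text
[499.69 147.88 135.33] [-90.09  -0.01 -89.99] 7.05 [-5.62 -1.18  7.59] 41.001591242197556
```

View pics/wrist4.png

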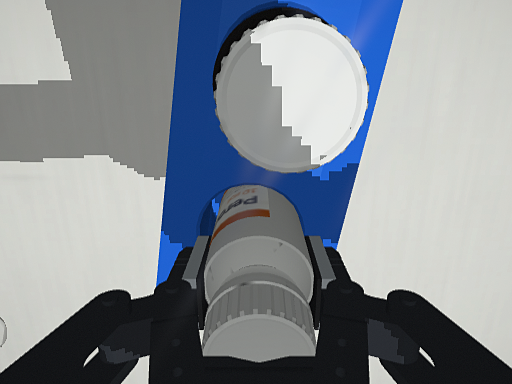

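View pics/side4z.png

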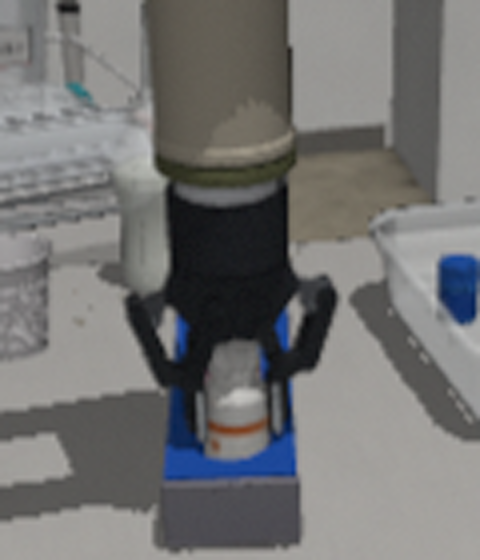

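Request:
arm_command --pt "0 -0.004 0 0 0 0" --pt "0 -0.012 0 0 0 0" --pt "0 -0.024 0 0 0 0" --pt "0 -0.04 0 0 0 0" --pt "0 -0.058 0 0 0 0" --pt "0 -0.078 0 0 0 0" --pt "0 -0.1 0 0 0 0" --pt "0 -0.122 0 0 0 0" --pt "0 -0.14 0 0 0 0" --pt "0 -0.15 0 0 0 0"

```text
time: 8.3
tool_pos: [500.8, 148.0, 286.9]
tcp_rot: [-89.9, 0.0, -90.0]
ft_force: [0.4, -0.3, -0.7]
finger_gap: 41.3
```

```bash
python3 - <<'E'
from h import *
np.set_printoptions(suppress=True,precision=2)
a=shot('wrist','wrist5');b=shot('side','side5')
s=r.sense();print(s['tool_pos'],s['tcp_rot'],s['time'],s['ft_force'],s['finger_gap'],s['joint_pos'])
cv2.imwrite('pics/c5.png',np.hstack([cv2.resize(b[60:220,150:310],(384,384)),a[:,64:448]])[:,:,::-1])
for c in ('side',):
    for d in r.spot_point(c,'dish_mid')[:1]: print(c,ray(c,d['position'],7))
    print([np.array(d['position']) for d in r.trace(c,'dish_mid')[:1]])
E
```

```text
[500.85 147.98 286.46] [-89.86   0.03 -90.  ] 8.4 [ 0.7   0.72 -1.9 ] 41.137298579099536 [10.83 -4.24 99.03  0.   85.08 10.84]
side [ 603.18 -184.01    7.  ]
[array([304.1, 282. ])]
```

View pics/c5.png

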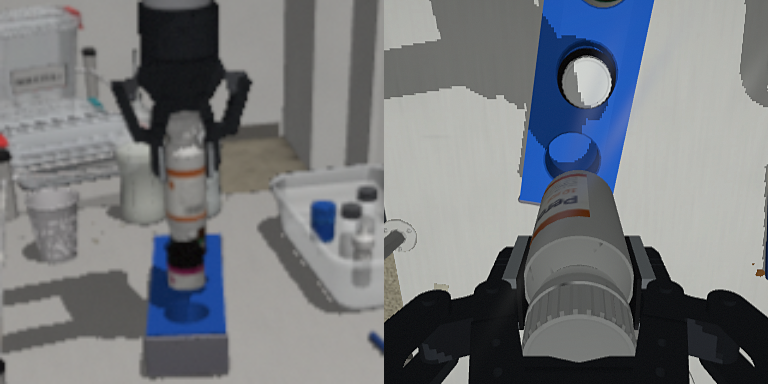

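Request:
arm_command --pt "0.015 -0.015 0.004 0 0 0" --pt "0.045 -0.03 0.013 0 0 0" --pt "0.08 -0.04 0.023 0 0 0" --pt "0.12 -0.045 0.035 0 0 0.05" --pt "0.16 -0.045 0.048 0 0 0.1" --pt "0.2 -0.045 0.06 0 0 0.15" --pt "0.235 -0.045 0.07 0 0 0.2" --pt "0.265 -0.045 0.08 0 0 0.25" --pt "0.285 -0.045 0.087 0 0 0.3" --pt "0.298 -0.045 0.09 0 0 0.35"

```text
time: 9.75
tool_pos: [590.1, -152.6, 329.9]
tcp_rot: [-90.0, 20.1, -90.1]
ft_force: [0.5, 0.3, -0.8]
finger_gap: 41.0
```

```bash
python3 - <<'E'
from h import *
np.set_printoptions(suppress=True,precision=2)
s=r.sense();print(s['tool_pos'],s['tcp_rot'],s['time'],s['ft_force'],s['finger_gap'],s['joint_pos'])
im=shot('side','side6')
for d in r.spot_point('side','dish_mid')[:1]: print(ray('side',d['position'],7),d['position'])
# dish from initial top picture
t=cv2.imread('pics/top0.png');cv2.imwrite('pics/dz.png',cv2.resize(t[130:210,295:415],None,fx=6,fy=6,interpolation=2))
m=np.array(r.camera_model('top')['cam_to_world']);
E
```

```text
[ 590.11 -152.58  329.95] [-90.    20.13 -90.07] 9.75 [ 0.49  0.28 -0.83] 40.98913663205307 [-27.79  13.77  77.34  17.92  98.16 -26.61]
[ 601.83 -200.87    7.  ] [310.7, 292.4]
```

View pics/dz.png

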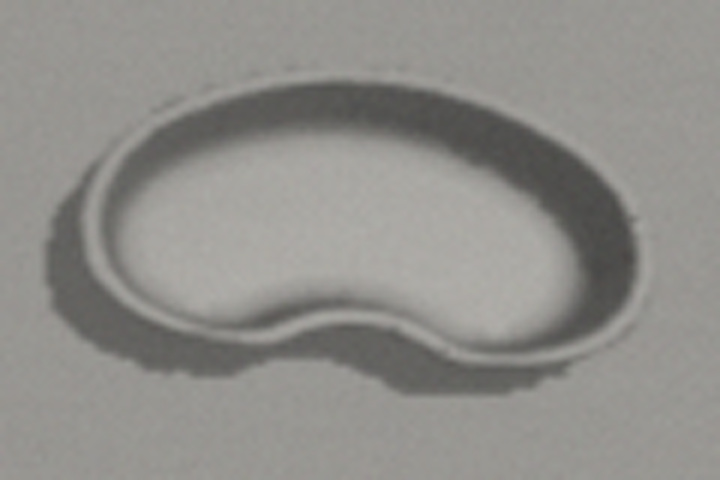

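View pics/side6.png

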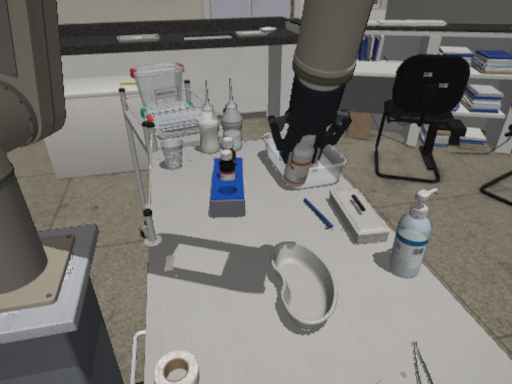

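```bash
python3 - <<'E'
from h import *
np.set_printoptions(suppress=True,precision=2)
print(ray('top',(355.2,165.8),43),ray('top',(353.5,165.8),7),ray('top',(354.6,161.3),7))
s=cv2.imread('pics/side6.png');cv2.imwrite('pics/ds.png',cv2.resize(s[235:335,255:355],None,fx=6,fy=6,interpolation=2))
# predicted outline points: rim ellipse sizes, for several dish_mid guesses, side
for p in ([600,-192,7],[605,-192,7]): print(proj('side',np.array(p)))
E
```

```text
[ 588.46 -187.1    43.  ] [ 595.98 -190.15    7.  ] [ 607.08 -192.93    7.  ]
[308.28 289.32]
[310.64 288.9 ]
```

View pics/ds.png

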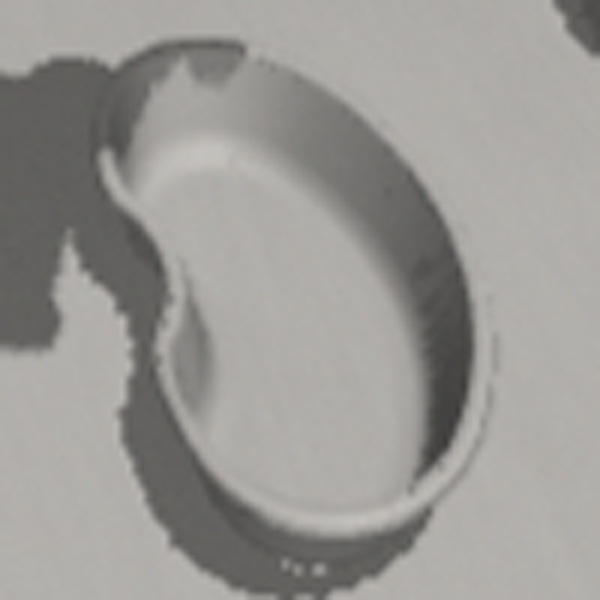

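Request:
arm_command --pt "0.006 0.004 0.001 0 0 0.1" --pt "0.015 0.011 0.003 0 0 0.23" --pt "0.025 0.019 0.004 0 0 0.37" --pt "0.035 0.026 0.006 0 0 0.51" --pt "0.045 0.034 0.008 0 0 0.65" --pt "0.055 0.041 0.009 0 0 0.79" --pt "0.064 0.048 0.011 0 0 0.93" --pt "0.071 0.053 0.012 0 0 1.06" --pt "0.076 0.057 0.013 0 0 1.16" --pt "0.076 0.057 0.013 0 0 1.22"

```text
time: 11.1
tool_pos: [602.9, -201.8, 248.7]
tcp_rot: [143.0, 89.8, 143.0]
ft_force: [0.3, 0.5, -1.2]
finger_gap: 41.5
```

```bash
python3 - <<'E'
from h import *
np.set_printoptions(suppress=True,precision=2)
s=r.sense();print(s['tool_pos'],s['tcp_rot'],s['time'],s['ft_force'],s['finger_gap'],s['joint_pos'])
print(R.from_euler('xyz',s['tcp_rot'],degrees=True).as_matrix())
im=shot('side','side7')
shot('top','top7')
s=r.sense();print(s['tool_pos'],s['tcp_rot'])
E
```

```text
[ 602.93 -201.78  248.75] [142.99  89.81 143.01] 11.1 [ 0.28  0.53 -1.18] 41.481428894335224 [-43.09  54.29  60.18  68.92 128.52 -31.72]
[[-0. -0.  1.]
 [ 0.  1.  0.]
 [-1.  0. -0.]]
[ 602.88 -201.38  248.48] [158.8   89.8  158.84]
```

View pics/side7.png

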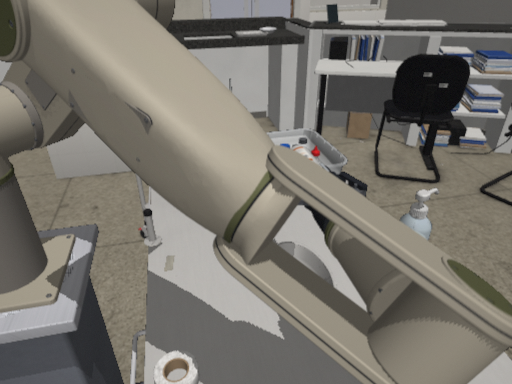

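View pics/top7.png

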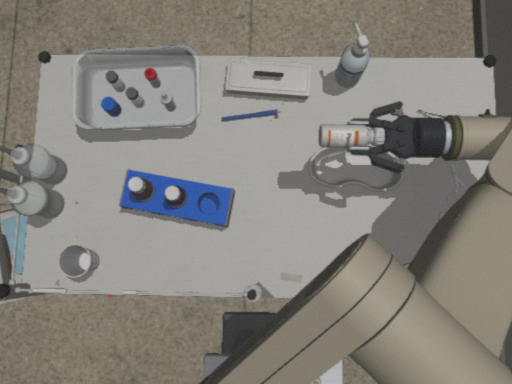

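Request:
arm_command --pt "0.004 -0.001 0 0 0 0" --pt "0.012 -0.002 0 0 0 0" --pt "0.022 -0.002 0 0 0 0" --pt "0.034 -0.002 0 0 0 0" --pt "0.048 -0.002 0 0 0 0" --pt "0.062 -0.002 0 0 0 0" --pt "0.076 -0.002 0 0 0 0" --pt "0.088 -0.002 0 0 0 0" --pt "0.095 -0.002 0 0 0 0" --pt "0.098 -0.002 0 0 0 0"

```text
time: 12.45
tool_pos: [603.2, -204.0, 151.8]
tcp_rot: [-120.6, 90.0, -120.6]
ft_force: [-1.0, -0.6, -1.0]
finger_gap: 41.2
```

```bash
python3 - <<'E'
from h import *
np.set_printoptions(suppress=True,precision=3)
shot('wrist','w8');t=shot('top','top8')
s=r.sense();print(s['tool_pos'],s['time'],s['ft_force'],s['wrist_torque'],s['finger_gap'],s['joint_pos'])
M=R.from_euler('xyz',s['tcp_rot'],degrees=True).as_matrix();print(M)
for k,z in (('white_bottle_cap',150),('white_bottle_mid',150),('dish_mid',7)):
    for d in r.spot_point('top',k)[:1]: print(k,round(d['conf'],2),d['position'],ray('top',d['position'],z))
cap=np.array(s['tool_pos'])+M[:,1]*15.3
q=proj('top',cap);print('cap',cap,q)
z=cv2.resize(t[90:230,290:450],None,fx=4,fy=4,interpolation=2)[:,:,::-1].copy()
cv2.circle(z,tuple(int(v) for v in (q-(290,90)+.5)*4),4,(0,0,255),-1)
cv2.imwrite('pics/top8z.png',z)
E
```

```text
[ 603.26  -204.079  152.18 ] 12.55 [ 0.944  0.398 -1.404] [-0.691  0.029 -0.004] 40.96677778698396 [-43.201  63.637  56.308  64.844 126.358 -38.342]
[[ 0.    -0.     1.   ]
 [-0.001  1.     0.   ]
 [-1.    -0.001  0.   ]]
white_bottle_cap 0.72 [364.3, 146.5] [ 607.689 -185.571  150.   ]
white_bottle_mid 0.79 [343.6, 152.4] [ 594.366 -141.97   150.   ]
dish_mid 0.91 [352.1, 165.1] [ 597.651 -186.813    7.   ]
cap [ 603.26  -188.779  152.169] [366.089 148.321]
```

View pics/top8z.png

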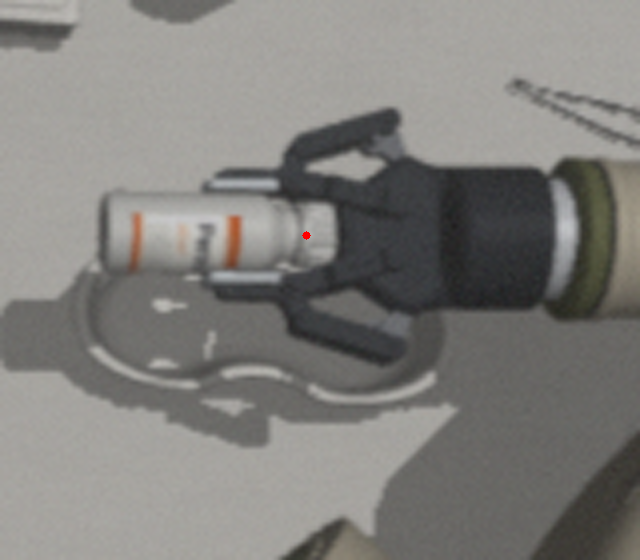

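View pics/w8.png

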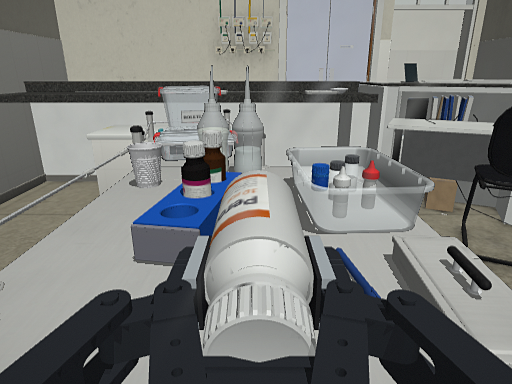

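Request:
arm_command --pt "0 0.001 -0.001 0 0 0" --pt "0 0.002 -0.001 0 0 0" --pt "0 0.003 -0.002 0 0 0" --pt "0 0.004 -0.002 0 0 0" --pt "0 0.004 -0.002 0 0 0" --pt "0 0.004 -0.002 0 0 0" --pt "0 0.004 -0.002 0 0 0" --pt "0 0.004 -0.002 0 0 0" --pt "0 0.004 -0.002 0 0 0" --pt "0 0.004 -0.002 0 0 0"

```text
time: 13.95
tool_pos: [601.2, -200.1, 152.3]
tcp_rot: [-92.4, 90.0, -92.4]
ft_force: [-0.3, 0.6, -0.1]
finger_gap: 40.9
```

```bash
python3 - <<'E'
from h import *
np.set_printoptions(suppress=True,precision=3)
im=shot('wrist','w9')[:,:,::-1].copy()
s=r.sense();print(s['tool_pos'],s['time'],s['ft_force'],s['finger_gap'],np.abs(s['qd']).max())
M=R.from_euler('xyz',s['tcp_rot'],degrees=True).as_matrix()
p0=np.array(s['tool_pos'])
a=np.linspace(0,2*np.pi,80)
base=109+15.3 # base distance ahead of TCP
for tilt,col in ((0,(0,255,0)),(3,(0,0,255)),(-3,(255,0,255))):
  c,sn=np.cos(np.radians(tilt)),np.sin(np.radians(tilt))
  for h,rad in ((0,21.5),(75,21.5),(100,17.5)):
    d=base-h
    pts=[]
    for t in a:
        u=np.array([rad*np.cos(t), d-55, rad*np.sin(t)]) # tool x,y,z rel to pivot 55 ahead
        u=np.array([c*u[0]-sn*u[1], sn*u[0]+c*u[1], u[2]])+[0,55,0]
        pts.append(proj('wrist',p0+M@u))
    cv2.polylines(im,[np.round(pts).astype(int)],True,col,1)
cv2.imwrite('pics/w9.png',cv2.resize(im[140:384,140:380],None,fx=2.4,fy=2.4))
E
```

```text
[ 601.268 -200.06   152.305] 14.0 [-0.617 -0.354 -1.446] 41.01148847678393 0.13128243619272115
```

View pics/w9.png

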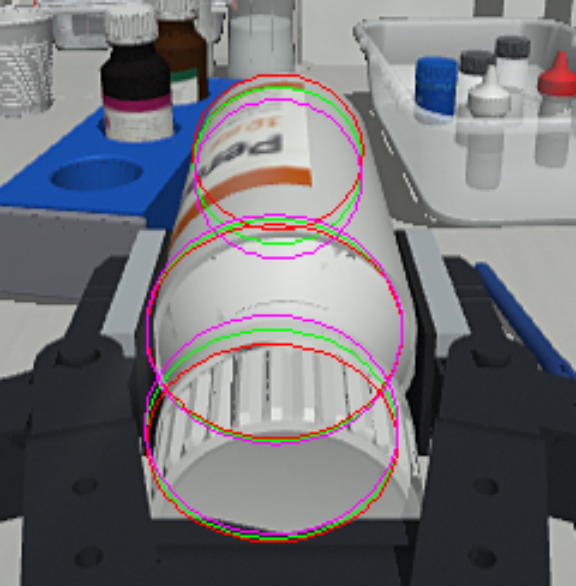

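```bash
python3 - <<'E'
from h import *
np.set_printoptions(suppress=True,precision=2)
w9=r.snapshot('wrist')
g=[cv2.imread(f'pics/{n}.png',0) for n in ('wrist4','wrist5','w8')]+[cv2.cvtColor(w9,cv2.COLOR_RGB2GRAY)]
# match patches: label text, cap ribs
for name,(x,y,w,h) in {'label':(222,192,46,26),'ribs':(215,290,90,40),'orange':(215,205,55,26)}.items():
    for i in (0,1,3):
        t=cv2.GaussianBlur(g[2][y:y+h,x:x+w],(3,3),0)
        res=cv2.matchTemplate(cv2.GaussianBlur(g[i][y-12:y+h+12,x-12:x+w+12],(3,3),0),t,cv2.TM_CCOEFF_NORMED)
        _,v,_,loc=cv2.minMaxLoc(res);print(name,i,round(v,2),loc[0]-12,loc[1]-12)
cv2.imwrite('pics/cmp.png',np.hstack([cv2.resize(g[0][170:370,180:340],None,fx=2.4,fy=2.4),cv2.resize(g[3][170:370,180:340],None,fx=2.4,fy=2.4)]))
E
```

```text
label 0 0.94 0 0
label 1 0.92 0 0
label 3 1.0 0 0
ribs 0 -0.04 -12 12
ribs 1 -0.04 -12 12
ribs 3 0.98 0 0
orange 0 0.81 -1 0
orange 1 0.52 4 -1
orange 3 1.0 0 0
```

View pics/cmp.png

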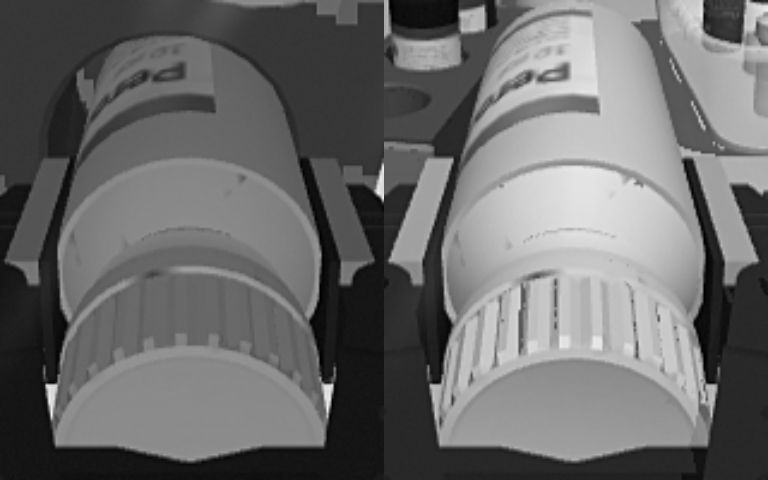

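Request:
arm_command --pt "0 0 0 0 0 -0.006" --pt "0 0 0 0 0 -0.012" --pt "0 0 0 0 0 -0.018" --pt "0 0 0 0 0 -0.018" --pt "0 0 0 0 0 -0.018" --pt "0 0 0 0 0 -0.018" --pt "0 0 0 0 0 -0.018" --pt "0 0 0 0 0 -0.018" --pt "0 0 0 0 0 -0.018" --pt "0 0 0 0 0 -0.018"

```text
time: 15.3
tool_pos: [601.3, -200.1, 152.3]
tcp_rot: [-90.0, 88.9, -90.0]
ft_force: [-0.1, 0.1, -1.2]
finger_gap: 40.9
```

```bash
python3 - <<'E'
from h import *
np.set_printoptions(suppress=True,precision=3)
t=shot('top','top10'); sd=shot('side','side10')
s=r.sense();print(s['tool_pos'],s['time'],s['ft_force'],s['finger_gap'],np.abs(s['qd']).max())
M=R.from_euler('xyz',s['tcp_rot'],degrees=True).as_matrix();print(M,s['tool_pos']+M[:,1]*15.3)
for k,z in (('white_bottle_cap',152),('dish_mid',7)):
    for d in r.spot_point('top',k)[:1]: print(k,round(d['conf'],2),d['position'],ray('top',d['position'],z))
cv2.imwrite('pics/f10.png',np.hstack([cv2.resize(t[70:230,260:450],None,fx=2,fy=2),cv2.resize(sd[100:260,260:450],None,fx=2,fy=2)])[:,:,::-1])
E
```

```text
[ 601.255 -200.063  152.272] 15.4 [-0.077  0.011 -0.784] 41.03469903594852 0.09352372176318499
[[ 0.     0.     1.   ]
 [-0.019  1.    -0.   ]
 [-1.    -0.019  0.   ]] [ 601.256 -184.765  151.984]
white_bottle_cap 0.77 [361.4, 148.3] [ 603.217 -179.003  152.   ]
dish_mid 0.78 [351.5, 162.1] [ 605.006 -185.461    7.   ]
```

View pics/f10.png

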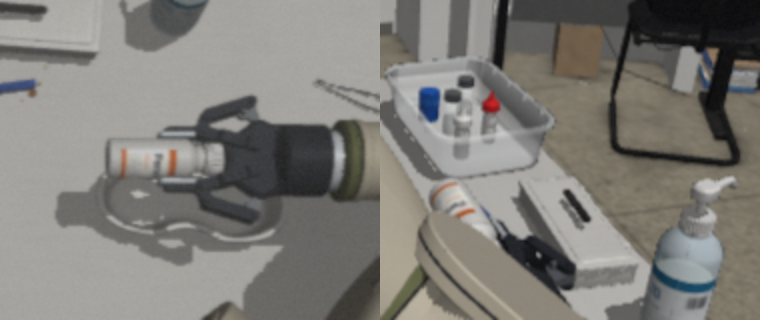

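Everything agrees: the cap is within a few mm of the dish middle, and the arm is steady and touching nothing else. Handing in.

```bash
python3 -c "
from bench import r
print(r.hand_in())"
```

```text
the job is handed in; nothing more can be done
None
```

I gripped the white bottle's body from above, drew it 150 mm straight up out of the rack and laid it over in the air. I then lowered it over the kidney dish and handed in while still holding it there, at about 15.4 s of robot time.

What the last checks showed:

- **Position:** From the arm pose, the cap is at about (601, -185, 152) mm, and I put the dish middle at about (600–605, -187). That is roughly 108 mm above the dish rim and 145 mm above its floor.
- **Steadiness:** The arm was still, contact force was about 1 N or less, and the jaw opening held at 41 mm.
- **Other objects:** Pictures taken with the bottle in place over the dish show the dark and brown bottles standing in the rack. The dish did not move and nothing was touching the held bottle.

Checks that disagreed:

- **Cameras:** The cameras differed by 5–8 mm when locating the bottle, so I averaged them. The network's cap point in the top picture was about 6 mm from the position worked out from the arm.
- **Level:** The wrist picture suggested the bottle was 1–2° cap-down, part of which is probably camera calibration. I raised the cap end by 1°, so it should be level to within 1–2°, but no camera had a clear side view to confirm that.

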